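# Bring the last caps into the tote's corner

## Robot

A 6-joint arm with a two-finger parallel gripper is mounted at the origin on a cart in front of the work surface, level with it; the furniture and walls round the work are solid. World frame = base frame: x ahead of the robot, y to its left, z up, the work surface at z = 0. Lengths are in m, angles in rad, forces in N, time in s.
With the tool pointing down it reaches from about 0.325 to 0.775 m from the base axis. Payload 5.5 kg.
Tool frame: the origin (TCP) lies at the very end of the fingers, on their centre line; the grasp point (between the pads) lies 19 mm behind it (env.tcp_to_grasp is the distance from the TCP to the grasp point, in m); x points along the fingers, y is the direction in which the jaws open and shut, and the axes are right-handed (so a half turn about x gives the same grasp; the last joint's range is limited). The gripper opens to 88 mm and grips with 3 to 60 N. Pads are 20 mm wide; open, the fingers measure 115 mm over their backs; the gripper's body (75 mm by 178 mm) begins 61 mm behind the grasp point.
Start: joints at [-1.178, 0.091, 1.231, -0, 1.82, -0.057], TCP at [0.261, -0.54, 0.223] pointing down, gripper open.
Joint ranges: [-2.87, 2.87], [-0.86, 2.18], [0.17, 2.46], [-1.51, 4.65], [0.06, 2.69], [-2.65, 2.65]. Speed limits (rad/s): [2.57, 2.57, 3.01, 3.14, 3.14, 3.14].

## Interface

Orientations are given as a rotation vector (axis times angle).
In Python, from cell import env, effector, capture, telemetry gives the robot as it stands. Calls block until the motion is done:
- env.move_pose(position, orientation): joint-space move of the TCP to a pose.
- env.move_l(position, attitude=None, velocity=0.15, stop_force=None): straight line of the TCP; attitude=None keeps the orientation; velocity is the mean speed in m/s. With stop_force (N) it stops when the force on the tool has changed by that much, and returns True; else False.
- env.move_joints(angles): joint-space move.
- effector.command_gripper(opening, f_grip=None): opening from 0.0 (shut) to 1.0 (fully open); f_grip is the grip in N (None keeps the last); returns when the fingers have stopped.
- env.sleep(seconds).
- env.ik(position, orientation): joint angles nearest the present ones, or None.
- capture(name): name is "scene" or "side" or "wrist"; returns a dict with "frame" (420x560x3 uint8, red, green, blue), "z_map" (420x560 float32, m along the optical axis (not along the pixel's ray), 0 where there is no reading), "mtx" (3x3 intrinsics, pixels), "k1" (the pictures are not rectified: a ray, as slopes to the right and down, at radius r is drawn at 1 + k1 r^2 times it, then the intrinsics apply), "world_from_camera" (4x4, takes a point from camera to world coordinates). Camera axes: x right, y up, looking along -z (the intrinsics and any distortion apply to the point x, -y, -z); pixel columns grow to the right and rows downward; lengths in m; the calibration is good to about 2 mm. A picture is of the moment at which its call begins.
A pose or a line that the arm cannot do raises env.Unreachable and nothing moves.
- env.job_done(): hands the job in, once; it reports no verdict.
Readings, each from a call of its own:
- telemetry.get_t(): time.
- telemetry.get_joints(): joint angles.
- telemetry.get_qd(): joint speeds.
- telemetry.get_joint_efforts(): joint torques, N m.
- telemetry.get_tool_pos(): TCP position.
- telemetry.get_tcp_rot(): TCP orientation.
- telemetry.get_force(): force on the tool from outside, world axes, zero at the start.
- telemetry.get_ft_torque(): the same for the moment, N m.
- telemetry.get_width(): opening from 0.0 (shut) to 1.0 (fully open).
Only numpy, scipy, OpenCV 4.12 (cv2) and the standard library are available. Lean on these libraries where they do the work, as an engineer would, in place of code of your own. Each camera call takes 0.05 s, during which the arm holds its last target.

## Task

The last three black caps lie scattered on the bottom of the blue parts tote. Lift the grey tray out of the tote by its handle and stand it upright on the bench beside the tote, with the counter and the marker still in it; then tip the tote up until all three caps have slid together into the corner with the pouring lip, and finish while holding it tipped like that in the gripper, steady, so that the packer can take the caps out of the corner. The tote may rest on its low corner on the bench, but must not lean on the tray or the bottles; do not spill the caps or knock the bottles.

Things in the scene. Friction and masses are not known exactly. Their poses are not given: they have to be found in the camera images.
- tote: blue open-topped plastic parts tote, 0.36 kg, loose on the bench: 150 mm along its x, 200 mm along its y, 85 mm high, walls 3.5 mm, floor 4 mm thick, a 5 mm rim round the top outside. Origin: centre of its underside, z up. A grey D-shaped handle sticks out from the middle of its -y end; the pouring lip is at the top of its (-x, +y) corner, where the walls dip to 62 mm.
- tote_handle (a point): middle of the top bar of the tote's D-handle, at (0, -128, 70) mm in the tote's frame; axes as the tote's. The bar runs along the tote's y from the end wall, 60 mm out; it is 14 mm thick (along the tote's x) and 18 mm high, with open space below it (25 mm) to the lower bar. Pinch it from above across its thickness; held with 60 N or more it turns with the gripper.
- tote_corner (a point): the inner corner under the pouring lip, at floor level: (-71.5, +96.5, 4) mm in the tote's frame; axes as the tote's. The outer bottom corner of the tote there is at (-75, +100, 0) mm.
- tray: light grey lift-out tray, 0.2 kg, 152 x 202 mm over its flange, 34 mm deep, bottom 136 x 186 mm. It hangs in the tote's mouth by its flange, its underside 55 mm above the tote's, 3.5 mm play all round, axes parallel; lifts straight out. Free bench for it: 0.31 m right (-y) of a tote that stands left of the robot, 0.29 m left of one that stands right. Origin: centre of its flat underside.
- tray_handle (a point): middle of the tray's handle bar, 88 mm above the tray's underside, over its centre; axes as the tray's. The bar runs along the tray's y, 88 mm long, 14 mm thick (along x), 18 mm high, on two posts 38 mm either side of the middle; the space under it is open for 50 mm.
- counter: white tally counter, 50 x 65 x 25 mm, lying loose in the tray on the +x side of its divider. Origin: centre of its underside.
- marker: black and white marker pen, 136 mm long, 15 mm thick, lying loose in the tray along its y on the -x side of the divider; it may roll a little. Origin: centre of its underside.
- cap_0: black plastic over-cap (one of three alike): a smooth round cup, 36 mm across, 36 mm high, 14 g, open end up, lying loose on the tote's floor, under the tray at first. Origin: centre of its closed underside. It slides easily (friction about 0.2): on a tilted floor it moves off at 10 to 15 degrees; along a wall, to end up in a corner, it needs a tilt of 25 to 30 degrees towards that corner.
- cap_1: black plastic over-cap (one of three alike): a smooth round cup, 36 mm across, 36 mm high, 14 g, open end up, lying loose on the tote's floor, under the tray at first. Origin: centre of its closed underside. It slides easily (friction about 0.2): on a tilted floor it moves off at 10 to 15 degrees; along a wall, to end up in a corner, it needs a tilt of 25 to 30 degrees towards that corner.
- cap_2: black plastic over-cap (one of three alike): a smooth round cup, 36 mm across, 36 mm high, 14 g, open end up, lying loose on the tote's floor, under the tray at first. Origin: centre of its closed underside. It slides easily (friction about 0.2): on a tilted floor it moves off at 10 to 15 degrees; along a wall, to end up in a corner, it needs a tilt of 25 to 30 degrees towards that corner.
- bottle_0: dark pump bottle with cream label, 50 mm across, 160 mm high, waiting for its cap behind the work; leave it standing. Origin: centre of its underside, z up.
- bottle_1: dark pump bottle with cream label, 50 mm across, 160 mm high, waiting for its cap behind the work; leave it standing. Origin: centre of its underside, z up.
- bottle_2: dark pump bottle with cream label, 50 mm across, 160 mm high, waiting for its cap behind the work; leave it standing. Origin: centre of its underside, z up.
There are look-alikes about, which are no part of the job. What is shaped like the bottle_0 but orange or pink is not meant.

How it is judged:
On the way, in this order (a step that is already met when the one before it is completed fails the run):
1. the tray is lifted clear of the tote, its things in it (z of tray in the frame of tote above 0.095 m and contact force between tray and tote below 0.05 N and contact force between tray and the fingers above 0.5 N and distance between each of counter, marker and tray below 0.1 m and z of each of counter, marker in the frame of tray below 0.03 m), for 0.1 s.
2. the tray stands released and upright on the bench beside the tote, its things in it (height (world z) of tray below 0.008 m and angle between tray's own z axis and vertical below 0.06 rad and linear speed of tray below 0.02 m/s and contact force between tray and the fingers below 0.05 N and contact force between tray and tote below 0.05 N and horizontal distance between tray and tote below 0.45 m and distance between each of counter, marker and tray below 0.1 m and z of each of counter, marker in the frame of tray below 0.03 m), for 0.2 s.
At the end, for the whole second after the job is handed in: Tray upright (3 deg), released, on the bench within 0.45 m of the tote, counter and marker in it; tote held in the gripper, tipped 15 to 50 deg, handle over 0.11 m up, steady, off tray and bottles; each cap's underside centre at rest within 105 mm of the inner corner under the lip (all of step 2 and distance between each of cap_0, cap_1, cap_2 and tote_corner below 0.105 m and linear speed of each of cap_0, cap_1, cap_2 below 0.05 m/s and angle between tote's own z axis and vertical between 0.26 and 0.9 rad and height (world z) of tote_handle above 0.11 m and contact force between tote and the fingers above 1 N and linear speed of tote below 0.04 m/s and angular speed of tote below 0.2 rad/s and contact force between tote and bottle_0 below 0.05 N and contact force between tote and bottle_1 below 0.05 N and contact force between tote and bottle_2 below 0.05 N); the arm keeps its last pose, push and grip.
It fails at once if a cap is out of the tote (distance between any of cap_0, cap_1, cap_2 and tote above 0.15 m).
It fails at once if a waiting bottle is knocked over or pushed away (angle between any of bottle_0, bottle_1, bottle_2's own z axis and vertical above 0.3 rad or distance of any of bottle_0, bottle_1, bottle_2 from where it was at the start of the episode above 0.03 m).
It also fails if it takes over 48 s, if anything falls off the work surface, if the arm or the gripper's body presses on something with over 40 N, if the wrist force passes 120 N, or if a joint passes its speed limit or range.

## Working session

There is one attempt and no reset: what is moved stays moved. The work goes in short steps, each a Python script; the robot and the scene stay as the last script left them, time stands still between calls to the robot, and variables do not carry over. Pictures are saved under pics/ and viewed, and the job is handed in when it is done.

```bash
ls; mkdir -p pics
python3 - <<'E'
from cell import env, effector, capture, telemetry
import cv2,numpy as np
for n in ["scene","side","wrist"]:
    c=capture(n); cv2.imwrite(f"pics/{n}0.png",c["frame"][:,:,::-1]); print(n,c["mtx"].tolist(),c["k1"],np.round(c["world_from_camera"],3).tolist())
print(telemetry.get_t(), env.tcp_to_grasp, telemetry.get_tcp_rot())
E
```

```text
pics
scene [[436.00205527243435, 0.0, 279.68258867391745], [0.0, 436.00205527243435, 217.0083490028052], [0.0, 0.0, 1.0]] -0.10768757082166122 [[-0.861, 0.39, -0.327, 0.193], [-0.509, -0.649, 0.566, 0.695], [0.008, 0.654, 0.757, 0.968], [0.0, 0.0, 0.0, 1.0]]
side [[436.4097094417274, 0.0, 281.82622502938284], [0.0, 436.4097094417274, 205.40261410167884], [0.0, 0.0, 1.0]] -0.012169973166688396 [[-0.036, 0.879, -0.475, 0.088], [-0.999, -0.026, 0.028, 0.075], [0.012, 0.476, 0.879, 0.976], [0.0, 0.0, 0.0, 1.0]]
wrist [[320.43799635377655, 0.0, 279.08396592499184], [0.0, 320.43799635377655, 208.6983713732418], [0.0, 0.0, 1.0]] -0.029531502103919194 [[0.436, 0.861, 0.261, 0.331], [-0.9, 0.418, 0.124, -0.506], [-0.002, -0.289, 0.957, 0.383], [0.0, 0.0, 0.0, 1.0]]
0.15 0.0187 [ 1.9722132   0.45275495 -1.97270034]
```

View pics/scene0.png

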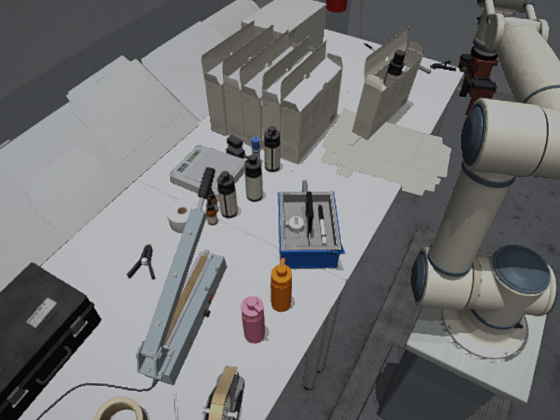

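View pics/side0.png

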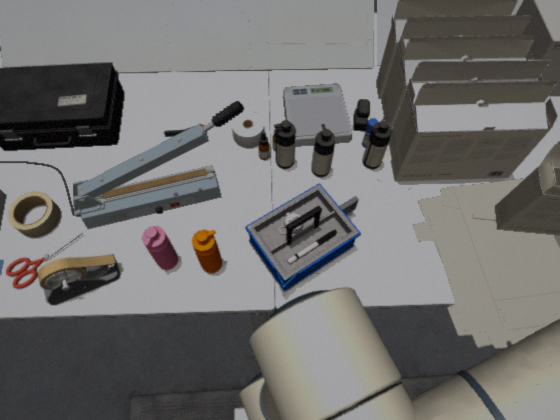

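View pics/wrist0.png

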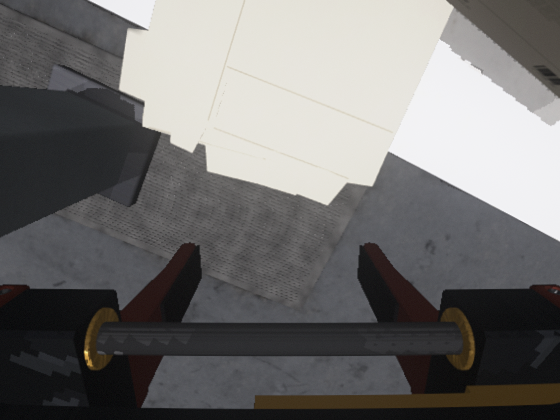

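```bash
cat > h.py <<'E'
from cell import env, effector, capture, telemetry
import cv2,numpy as np
from scipy.spatial.transform import Rotation as R
def cloud(c):
    h,w=c["z_map"].shape; K=c["mtx"]; k=c["k1"]
    u,v=np.meshgrid(np.arange(w),np.arange(h))
    p=np.stack([(u-K[0,2])/K[0,0],(v-K[1,2])/K[1,1]],-1).astype(float)
    s=p.copy()
    for _ in range(10): s=p/(1+k*(s**2).sum(-1,keepdims=True))
    z=c["z_map"]; P=np.stack([s[...,0]*z,-s[...,1]*z,-z],-1)
    T=c["world_from_camera"]; W=P@T[:3,:3].T+T[:3,3]; W[z<=0]=np.nan
    return W
def proj(c,P):
    T=c["world_from_camera"]; p=(np.atleast_2d(P)-T[:3,3])@T[:3,:3]
    s=np.stack([p[:,0]/-p[:,2],-p[:,1]/-p[:,2]],-1); s=s*(1+c["k1"]*(s**2).sum(-1,keepdims=True))
    return s@np.diag([c["mtx"][0,0],c["mtx"][1,1]])+c["mtx"][:2,2]
def blue(c):
    hsv=cv2.cvtColor(c["frame"],cv2.COLOR_RGB2HSV)
    return (hsv[...,0]>100)&(hsv[...,0]<125)&(hsv[...,1]>120)&(hsv[...,2]>50)
def save(c,name,box=None,sc=3):
    f=c["frame"][:,:,::-1]
    if box: f=f[box[1]:box[3],box[0]:box[2]]; f=cv2.resize(f,None,fx=sc,fy=sc,interpolation=cv2.INTER_CUBIC)
    cv2.imwrite("pics/"+name,f)
E
python3 - <<'E'
from h import *
for n,box in [("scene",(150,110,350,280)),("side",(230,90,400,290))]:
    c=capture(n); W=cloud(c); m=blue(c)
    save(c,n+"1.png",box,3)
    p=W[m]; p=p[np.isfinite(p[:,0])]; 
    s=p[(abs(p[:,2]-.085)<.008)&(p[:,0]<.6)&(abs(p[:,1])<.3)]
    print(n,len(p),len(s),cv2.minAreaRect(s[:,:2].astype(np.float32)), np.median(s[:,2]))
    # dark tall things in height: tray handle z~.143
    q=W[...,2]; mm=(abs(q-.15)<.012)&(abs(W[...,0]-.4)<.25)&(abs(W[...,1])<.3)
    l,lab,st,ce=cv2.connectedComponentsWithStats(mm.astype(np.uint8))
    for i in range(1,l):
        if st[i,4]>8:
            pp=W[lab==i]; print(st[i,4],ce[i].round(),pp.mean(0).round(3),cv2.minAreaRect(pp[:,:2].astype(np.float32)))
E
```

```text
scene 1152 260 ((0.503361701965332, 0.008377611637115479), (0.16274504363536835, 0.21176356077194214), 33.29286575317383) 0.08282525033067234
158 [309. 205.] [0.503 0.011 0.149] ((0.5041790008544922, 0.007486492395401001), (0.014501978643238544, 0.08621956408023834), 32.22793197631836)
264 [281. 271.] [0.463 0.219 0.148] ((0.46456465125083923, 0.21833926439285278), (0.046433284878730774, 0.04685046523809433), 70.22322082519531)
164 [417. 290.] [0.181 0.111 0.151] ((0.18707016110420227, 0.10046722739934921), (0.018554486334323883, 0.09733947366476059), 38.319557189941406)
side 1052 399 ((0.5028811097145081, 0.004012554883956909), (0.1646970808506012, 0.21977099776268005), 32.8096923828125) 0.08301229269671007
301 [303. 218.] [0.502 0.005 0.149] ((0.5048295259475708, 0.004149097949266434), (0.014804575592279434, 0.08699042350053787), 32.499568939208984)
215 [203. 237.] [0.463 0.215 0.152] ((0.46873635053634644, 0.218947634100914), (0.03476465493440628, 0.05139433965086937), 42.27032470703125)
21 [209. 244.] [0.454 0.203 0.139] ((0.45415353775024414, 0.20231911540031433), (0.007070534396916628, 0.02029140293598175), 70.46248626708984)
```

Run:
```python
from h import *
c=capture("side");W=cloud(c)
for u,v in [(350,207),(303,225),(285,160),(322,165),(375,160),(208,262),(160,260),(315,130)]:print(u,v,W[v,u].round(3))
```

```text
350 207 [ 0.586 -0.121  0.037]
303 225 [ 0.53  -0.001  0.057]
285 160 [0.726 0.033 0.04 ]
322 165 [ 0.697 -0.059  0.057]
375 160 [ 0.715 -0.199  0.047]
208 262 [0.439 0.214 0.074]
160 260 [0.45  0.322 0.065]
315 130 [ 0.815 -0.051  0.048]
```

View pics/side1.png

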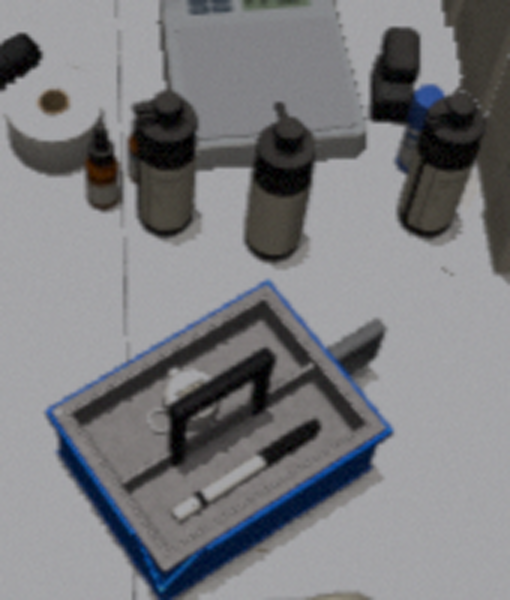

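View pics/scene1.png

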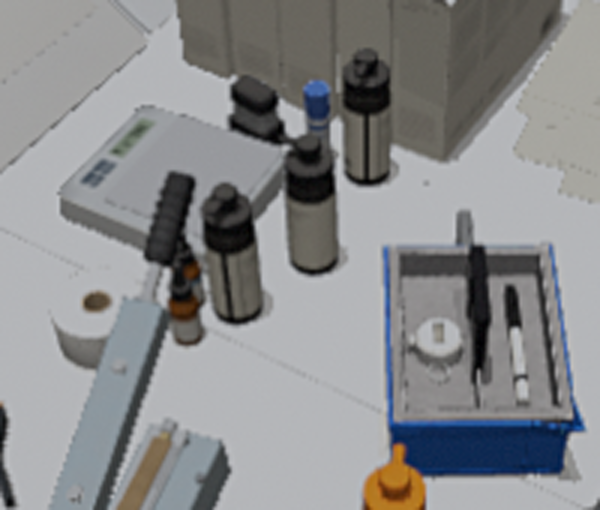

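```bash
cat >> h.py <<'E'
YAW=np.deg2rad(32.5); C=np.array([.503,.006]) 
c_,s_=np.cos(YAW),np.sin(YAW); RT=np.array([[c_,-s_,0],[s_,c_,0],[0,0,1.]])
def tooldown(flip=1):
    y=flip*RT[:,0]; x=np.array([0,0,-1.]); return np.stack([x,y,np.cross(x,y)],1)
E
python3 - <<'E'
from h import *
c=capture("side");W=cloud(c)
print("proj place",proj(c,[[.5,-.304,0],[.38,-.304,0],[.62,-.304,0],[.5,-.43,0],[.5,-.178,0]]).round())
m=(abs(W[...,0]-.48)<.13)&(abs(W[...,1]+.304)<.14)
print(np.nanpercentile(W[m][:,2],[1,5,25,50,75,95,99]).round(4))
m=(abs(W[...,0]-.42)<.05)&(abs(W[...,1]+.2)<.05); print("bench",np.nanmedian(W[m][:,2]))
m=(abs(W[...,0]-.58)<.3)&(abs(W[...,1]+.304)<.14); q=W[m]; hi=q[q[:,2]>.012]; print(len(hi),hi.min(0),hi.max(0))
# per x min of bench points
q=W[(abs(W[...,1]+.304)<.02)&(abs(W[...,2])<.01)]; print("bench x range",q[:,0].min(),q[:,0].max())
# bottle tops
s=capture("scene")
for nme,cc in (("side",c),("scene",s)):
    w=cloud(cc); mm=(w[...,2]>.125)&(w[...,2]<.17)&(w[...,0]>.6)&(w[...,0]<.85)&(w[...,1]>-.25)&(w[...,1]<.1)
    l,lab,st,ce=cv2.connectedComponentsWithStats(mm.astype(np.uint8))
    for i in range(1,l):
        if st[i,4]>15: print(nme,ce[i].round(),np.mean(w[lab==i],0).round(3))
hand=C+RT[:2,:2]@[0,-.128]
for f in (1,-1):
    rv=R.from_matrix(tooldown(f)).as_rotvec()
    for p in ([*C,.124],[*C,.21],[C[0]-.02,-.304,.2],[C[0]-.02,-.304,.07],[*hand,.051]):
        j=env.ik(p,rv); print(f,np.round(p,3),None if j is None else np.round(j,2))
E
```

```text
proj place [[426. 243.]
 [436. 291.]
 [417. 200.]
 [477. 241.]
 [375. 244.]]
[-0.7558 -0.7507 -0.0011  0.0009  0.0027  0.0051  0.0067]
bench 7.286692996710809e-05
13206 [ 0.63131134 -0.44399909  0.01209864] [ 0.87998521 -0.16420316  0.29283529]
bench x range 0.3171575201011855 1.372779021698914
side [285. 130.] [0.742 0.034 0.143]
side [381. 130.] [ 0.735 -0.197  0.143]
side [325. 138.] [ 0.716 -0.059  0.143]
scene [255. 114.] [ 0.835 -0.248  0.146]
scene [271. 134.] [ 0.738 -0.191  0.142]
scene [252. 163.] [ 0.719 -0.053  0.142]
scene [225. 180.] [0.745 0.041 0.143]
1 [0.503 0.006 0.124] [-0.06 -0.17  1.66 -0.    1.65 -0.62]
1 [0.503 0.006 0.21 ] [-0.06 -0.17  1.51 -0.    1.8  -0.62]
1 [ 0.483 -0.304  0.2  ] [-0.62  0.01  1.36  0.    1.78 -1.19]
1 [ 0.483 -0.304  0.07 ] [-0.62  0.04  1.56  0.    1.55 -1.19]
1 [ 0.572 -0.102  0.051] [-0.24  0.07  1.55 -0.    1.51 -0.8 ]
-1 [0.503 0.006 0.124] [-0.06 -0.17  1.66  0.    1.65  2.52]
-1 [0.503 0.006 0.21 ] [-0.06 -0.17  1.51  0.    1.8   2.52]
-1 [ 0.483 -0.304  0.2  ] [-0.62  0.01  1.36  0.    1.78  1.95]
-1 [ 0.483 -0.304  0.07 ] [-0.62  0.04  1.56  0.    1.55  1.95]
-1 [ 0.572 -0.102  0.051] [-0.24  0.07  1.55  0.    1.51  2.34]
```

Run:
```python
from h import *
rv=R.from_matrix(tooldown(1)).as_rotvec()
C=np.array([.504,.006])
env.move_pose([*C,.215],rv)
effector.command_gripper(0.5)
env.move_l([*C,.124],velocity=.15)
effector.command_gripper(0.0,40)
print(telemetry.get_t(),telemetry.get_width(),telemetry.get_tool_pos())
env.move_l([*C,.20],velocity=.08)
c=capture("side"); save(c,"side2.png",(150,90,480,310),2.4)
c=capture("scene"); save(c,"scene2.png",(180,110,480,310),2.6)
print(telemetry.get_t(),telemetry.get_width(),telemetry.get_tool_pos(),telemetry.get_force())
```

```text
4.7 0.16149009464016725 [0.50412664 0.0059151  0.12441955]
5.9 0.15453841840940946 [0.50369181 0.00603487 0.19914491] [ 0.39669389  0.4870064  -2.04862287]
```

View pics/scene2.png

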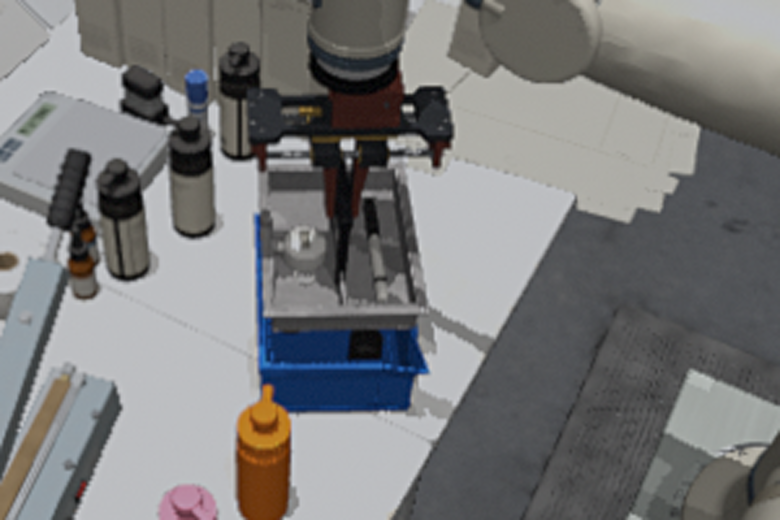

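View pics/side2.png

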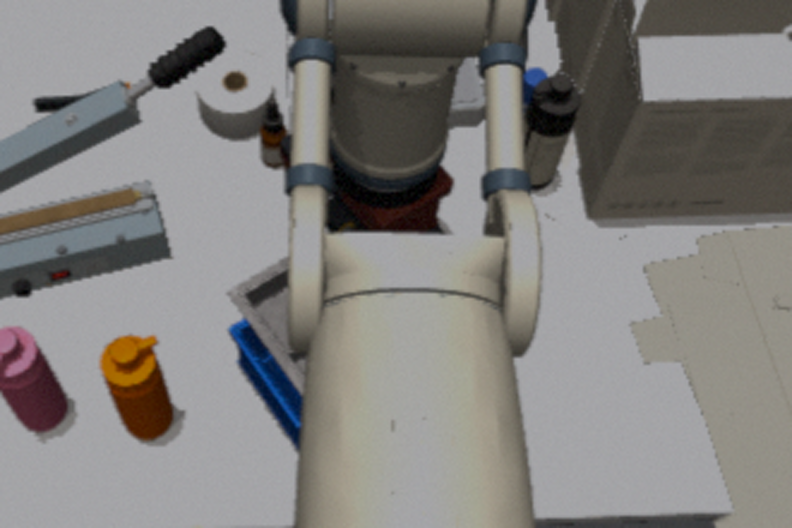

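Run:
```python
from h import *
env.move_l([.49,-.305,.20],velocity=.15)
env.move_l([.49,-.305,.085],velocity=.1)
print(env.move_l([.49,-.305,.066],velocity=.03,stop_force=3), telemetry.get_tool_pos(),telemetry.get_force())
c=capture("scene"); save(c,"scene3.png",(180,110,480,310),2.6)
print(telemetry.get_t())
```

```text
True [ 0.48980073 -0.30449752  0.07122741] [1.30160616 2.20365001 1.83385062]
9.95
```

View pics/scene3.png

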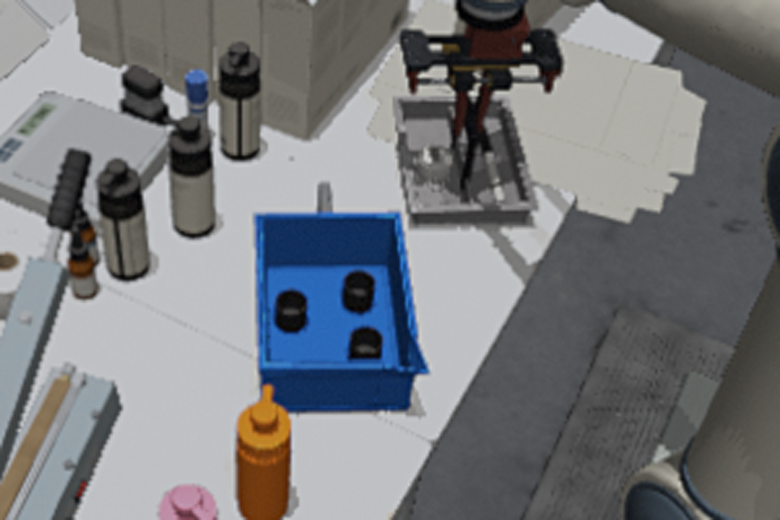

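Run:
```python
from h import *
effector.command_gripper(0.5)
env.sleep(.25)
env.move_l([.49,-.305,.2],velocity=.2)
c=capture("scene"); save(c,"scene4.png",(180,110,480,310),2.6)
d=capture("side"); save(d,"side4.png",(150,90,480,310),2.4)
print(telemetry.get_t())
for cc in (c,d):
    W=cloud(cc); p=W[blue(cc)]; p=p[np.isfinite(p[:,0])]
    s=p[(abs(p[:,2]-.083)<.006)&(p[:,0]<.65)&(abs(p[:,1])<.2)]; print(len(s),cv2.minAreaRect(s[:,:2].astype(np.float32)))
    m=(abs(W[...,2]-.078)<.008)&~blue(cc)&(np.hypot(W[...,0]-.577,W[...,1]+.11)<.05)
    hsv=cv2.cvtColor(cc["frame"],cv2.COLOR_RGB2HSV)
    m&=hsv[...,1]<90
    q=W[m]; 
    if len(q)>5: print(len(q),q.mean(0),cv2.minAreaRect(q[:,:2].astype(np.float32)))
    m=(W[...,2]>.02)&(W[...,2]<.045)&(np.hypot(W[...,0]-.49,W[...,1]+.305)<.12)
    # tray flange
    m=(abs(W[...,2]-.034)<.005)&(np.hypot(W[...,0]-.49,W[...,1]+.305)<.14); q=W[m]; print("tray",len(q),cv2.minAreaRect(q[:,:2].astype(np.float32)),np.linalg.lstsq(np.c_[q[:,:2],np.ones(len(q))],q[:,2],rcond=None)[0])
```

```text
11.75
752 ((0.5032002329826355, 0.0035761594772338867), (0.16291731595993042, 0.21718959510326385), 31.834976196289062)
53 [ 0.57895968 -0.11150234  0.07667663] ((0.5795227289199829, -0.11303789913654327), (0.012988311238586903, 0.05002572014927864), 33.88821792602539)
tray 567 ((0.4940309524536133, -0.30658096075057983), (0.15120790898799896, 0.21005414426326752), 32.31877517700195) [-0.02054551 -0.01167409  0.04060503]
1192 ((0.5027049779891968, 0.003089919686317444), (0.166277214884758, 0.21829183399677277), 31.941673278808594)
115 [ 0.57537219 -0.11048917  0.07692302] ((0.5760205984115601, -0.1101241186261177), (0.013503684662282467, 0.047971926629543304), 31.53635025024414)
tray 504 ((0.5412515997886658, -0.26097312569618225), (0.07806700468063354, 0.21866503357887268), 53.11309051513672) [-0.01480622 -0.00645527  0.03905907]
```

View pics/side4.png

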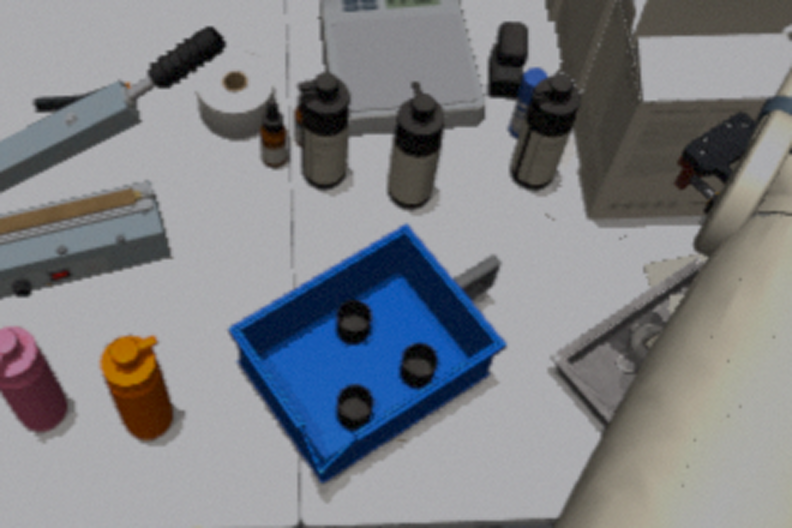

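View pics/scene4.png

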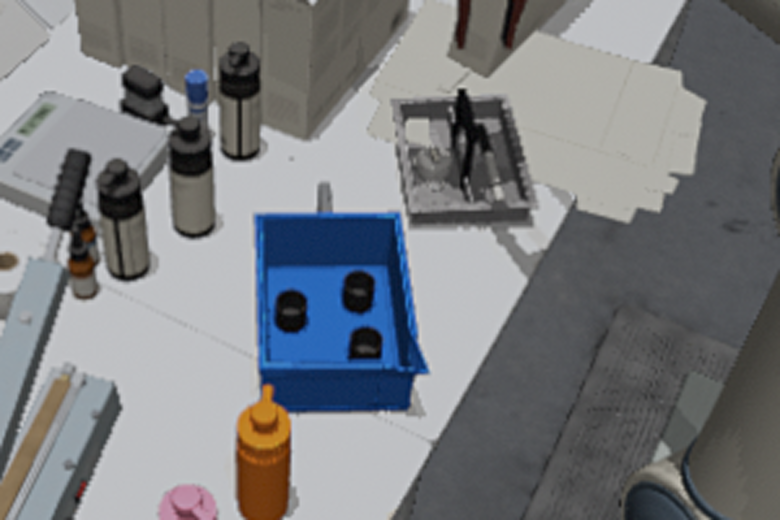

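```bash
cat >> h.py <<'E'
YAW=np.deg2rad(32.3); C=np.array([.5035,.005,0])
c_,s_=np.cos(YAW),np.sin(YAW); RT=np.array([[c_,-s_,0],[s_,c_,0],[0,0,1.]])
L=np.array([-.075,.1,0]); P0=C+RT@L; H=np.array([0,-.128,.0695])
def tip(deg,lift=0,az=45):
    """tool pose for tote tilted deg about its low corner; az from +y towards -x"""
    d=RT@np.array([-np.sin(np.deg2rad(az)),np.cos(np.deg2rad(az)),0]); a=np.cross([0,0,1],d)
    Q=R.from_rotvec(a*np.deg2rad(deg)).as_matrix()
    g=P0+Q@RT@(H-L)+[0,0,lift]; A=Q@tooldown(1)
    return g+A[:,0]*env.tcp_to_grasp, R.from_matrix(A).as_rotvec(), Q@RT
E
python3 - <<'E'
from h import *
for az in (35,45):
  for t in (0,10,20,30,35,40):
    p,r,_=tip(t,.003,az); j=env.ik(p,r); print(az,t,p.round(3),None if j is None else np.round(j,2))
E
```

```text
35 0 [ 0.572 -0.103  0.054] [-0.24  0.07  1.55 -0.    1.52 -0.8 ]
35 10 [ 0.561 -0.098  0.093] [-0.21 -0.14  1.69 -0.03  1.41 -0.78]
35 20 [ 0.543 -0.091  0.129] [-0.18 -0.36  1.84 -0.08  1.32 -0.74]
35 30 [ 0.52  -0.082  0.162] [-0.13 -0.6   2.   -0.14  1.23 -0.69]
35 35 [ 0.507 -0.076  0.176] [-0.1  -0.72  2.08 -0.18  1.2  -0.65]
35 40 [ 0.492 -0.07   0.19 ] [-0.06 -0.85  2.15 -0.23  1.18 -0.61]
45 0 [ 0.572 -0.103  0.054] [-0.24  0.07  1.55 -0.    1.52 -0.8 ]
45 10 [ 0.56  -0.101  0.09 ] [-0.24 -0.14  1.7   0.    1.41 -0.8 ]
45 20 [ 0.542 -0.097  0.124] [-0.24 -0.37  1.86  0.01  1.3  -0.81]
45 30 [ 0.519 -0.091  0.154] [-0.25 -0.62  2.02  0.01  1.21 -0.81]
45 35 [ 0.506 -0.088  0.168] [-0.25 -0.75  2.11  0.02  1.18 -0.82]
45 40 [ 0.491 -0.085  0.18 ] None
```

Run:
```python
from h import *
p,r,_=tip(0)
env.move_l([p[0],p[1],.2],r,velocity=.2)
env.move_l([p[0],p[1],.10],velocity=.15)
print(env.move_l(p,velocity=.08,stop_force=6),telemetry.get_tool_pos(),p)
effector.command_gripper(0.0,60)
print(telemetry.get_t(),telemetry.get_width(),telemetry.get_force())
c=capture("scene"); save(c,"scene5.png",(180,110,480,310),2.6)
```

```text
False [ 0.57205121 -0.10321018  0.05100056] [ 0.5718971  -0.10319351  0.0508    ]
15.15 0.15476705556385356 [0.65339816 0.47887354 1.1208696 ]
```

View pics/scene5.png

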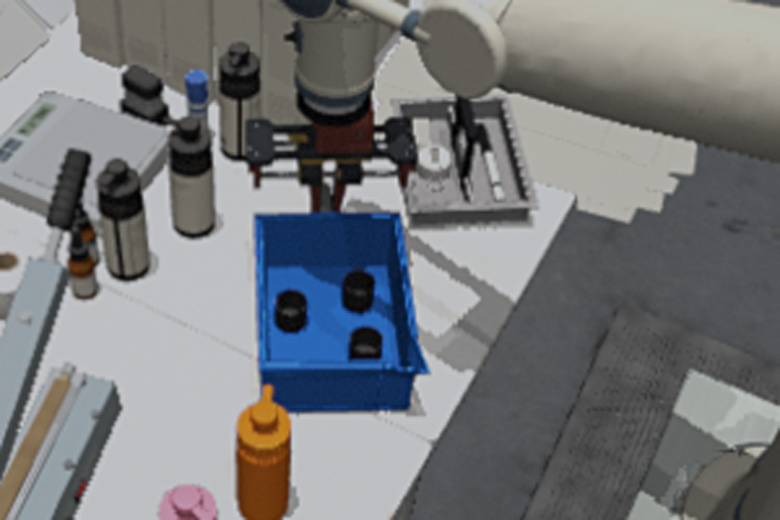

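Run:
```python
from h import *
for t in (5,10,15,20):
    p,r,_=tip(t,.004)
    env.move_l(p,r,velocity=.08)
    print(t,telemetry.get_t(),telemetry.get_force().round(1),telemetry.get_ft_torque().round(2),telemetry.get_width())
c=capture("scene"); save(c,"scene6.png",(180,110,480,310),2.6)
```

```text
5 15.6417 [ 0.6 -0.  -4.5] [-0.42 -0.22  0.01] 0.15725882798603702
10 16.0333 [ 0.8 -0.4 -4.6] [-0.37 -0.08 -0.  ] 0.15314669673364534
15 16.425 [-0.9  0.6 -5.1] [-0.34 -0.05  0.01] 0.15098635112600944
20 16.8167 [ 0.3  0.5 -4.3] [-0.3   0.09 -0.01] 0.15279934714261334
```

View pics/scene6.png

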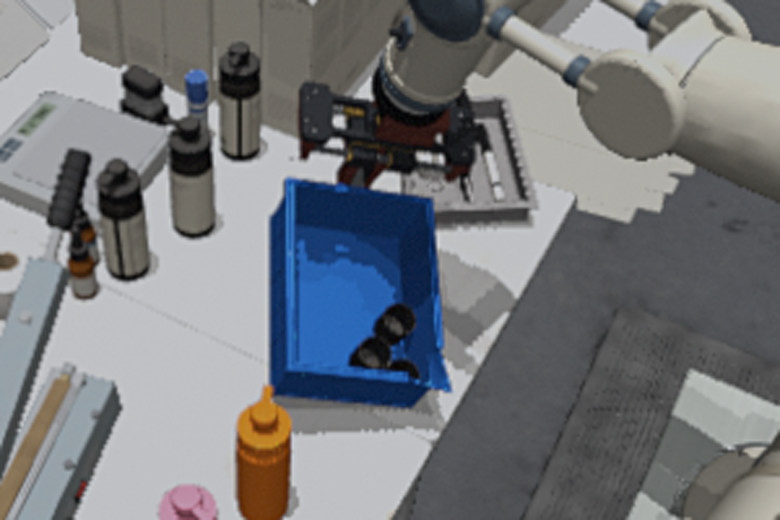

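Going well: the caps are already gathering at the lip corner (scene6, about 395,345). I'll tilt further.

Run:
```python
from h import *
for t in (25,30,33.5):
    p,r,_=tip(t,.004)
    env.move_l(p,r,velocity=.06)
    print(t,telemetry.get_t(),telemetry.get_force().round(1),telemetry.get_ft_torque().round(2),telemetry.get_width())
env.sleep(.8)
c=capture("scene"); save(c,"scene7.png",(180,110,480,310),2.6)
d=capture("side"); save(d,"side7.png",(150,90,480,310),2.4)
print(telemetry.get_t(),telemetry.get_joints())
```

```text
25 17.3333 [ 0.4 -0.3 -3.6] [-0.34  0.15  0.04] 0.15362519737089111
30 17.8 [ 0.7  0.7 -4.6] [-0.27  0.28 -0.01] 0.15246453150387712
33.5 18.175 [ 0.  -0.1 -4.3] [-0.31  0.37 -0.05] 0.15397081255857298
19.075 [-0.24927821 -0.71151281  2.08134007  0.01643741  1.18727614 -0.81456439]
```

View pics/scene7.png

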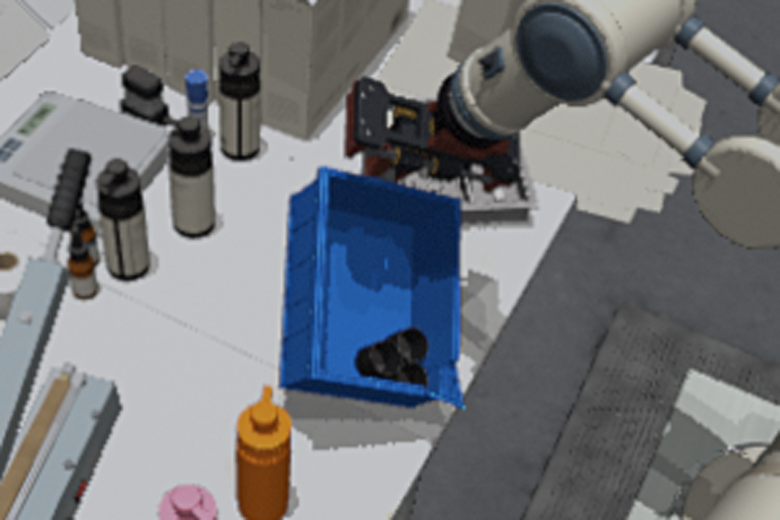

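View pics/side7.png

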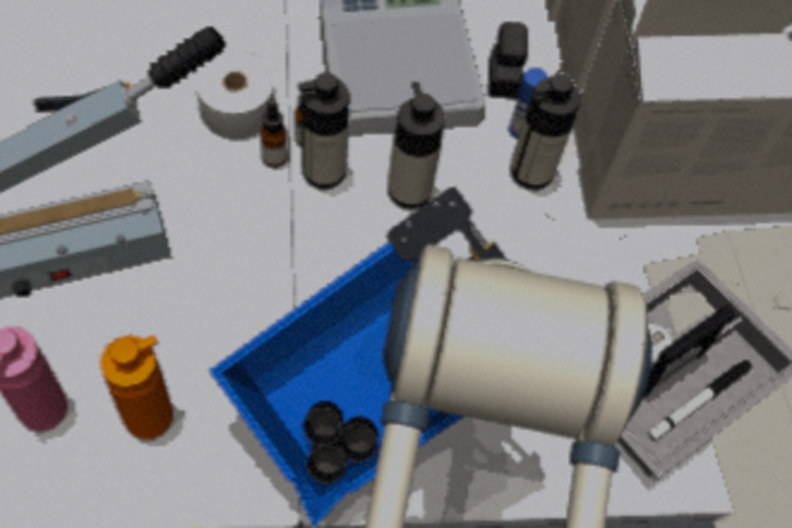

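Run:
```python
from h import *
Q=None
p,r,Rt=tip(33.5,.004); org=P0+[0,0,.004]-Rt@L
for n in ("side","scene"):
    c=capture(n); W=cloud(c)
    X=(W-org)@Rt   # tote frame
    f=(abs(X[...,0])<.06)&(abs(X[...,1])<.085)&(abs(X[...,2])<.025)&blue(c)
    q=W[f]; v=np.linalg.svd(q-q.mean(0),full_matrices=False)[2][2]; v*=np.sign(v[2]); print(n,len(q),"floor tilt deg",np.degrees(np.arccos(v[2])),"floor z in tote",np.median(X[f][:,2]))
    dark=(c["frame"].max(-1)<75)&(abs(X[...,0])<.076)&(abs(X[...,1])<.101)&(X[...,2]>.015)&(X[...,2]<.05)
    k=X[dark]; print("dark",len(k),"tote xy range",np.nanpercentile(k[:,:2],[2,98],axis=0).round(3).tolist())
    m=(abs(W[...,2]-.034)<.005)&(np.hypot(W[...,0]-.49,W[...,1]+.305)<.14); q=W[m]; print("tray",np.linalg.lstsq(np.c_[q[:,:2],np.ones(len(q))],q[:,2],rcond=None)[0].round(3))
h=P0+[0,0,.004]+Rt@(np.array([0,-.128,.07])-L); print("handle",h,"tcp err",telemetry.get_tool_pos()-p, "qd",abs(telemetry.get_qd()).max(),telemetry.get_force().round(1),telemetry.get_width(),telemetry.get_t())
```

```text
side 2278 floor tilt deg 33.51134905653626 floor z in tote 0.0013100828721321564
dark 349 tote xy range [[-0.072, -0.029], [0.065, 0.095]]
tray [-0.024 -0.013  0.042]
scene 1464 floor tilt deg 32.936529210557964 floor z in tote 0.0019096937356768572
dark 780 tote xy range [[-0.072, -0.1], [0.058, 0.097]]
tray [-0.018 -0.016  0.038]
handle [ 0.49948697 -0.08687519  0.18062636] tcp err [-5.56900054e-07  9.18763824e-06  4.16395835e-05] qd 0.0008371452924255225 [-0.3 -0.4 -3.7] 0.15541607913339134 19.175
```

Run:
```python
from h import *
p,r,Rt=tip(33.5,.004); org=P0+[0,0,.004]-Rt@L
c=capture("side"); X=(cloud(c)-org)@Rt; cor=np.array([-.0715,.0965])
for u,v in [(324,422),(357,438),(327,460)]:
    uu=150+u/2.4; vv=90+v/2.4; K=c["mtx"]; T=c["world_from_camera"]
    s=cv2.undistortPoints(np.array([[[uu,vv]]]),K,np.array([c["k1"],0,0,0,0.]))[0,0]
    o=(T[:3,3]-org)@Rt; d=(T[:3,:3]@[s[0],-s[1],-1])@Rt
    x=o+d*(.036-o[2])/d[2]; print(x.round(3),"dist",np.linalg.norm(x[:2]-cor).round(3), X[int(vv),int(uu)].round(3))
print(telemetry.get_t()); env.job_done()
```

```text
[-0.023  0.054  0.036] dist 0.065 [-0.025  0.059  0.003]
[-0.052  0.038  0.036] dist 0.062 [-0.055  0.044  0.004]
[-0.053  0.072  0.036] dist 0.031 [-0.056  0.079  0.004]
19.225
the job is handed in; nothing more can be done
```

I've handed the job in at about 19 s. All three caps are together in the lip corner, and the tote is held tipped and steady in the gripper.

**Tray:** I lifted it straight out by its handle and stood it released on the bench, about 0.31 m to the right of the tote. The counter and marker are still in it. The flange fit puts it within about 1.6° of level.

**Tote:** I gripped its D-handle at 60 N and rotated it about its low lip corner, aiming that corner 4 mm above the bench. The commanded tilt is 33.5°; the two cameras measured 33.5° and 32.9° on the floor. From the commanded pose, the handle is about 0.18 m up. The arm was still and the grip closed.

**Caps:** Their centres are about 31, 62 and 65 mm from the inner corner; the limit is 105 mm.

**Bottles:** In the last pictures they are standing as they were, and the tote is clear of both the tray and the bottles.

**Check that failed:** An automatic dark-pixel extent check for the caps gave an unusable range, probably from shadows and the gripper. I located the caps instead by casting rays from cap centres picked by eye in the side picture.

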